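Close the notched pipe stub with its tabbed end cover

ROBOT

A 7-joint arm with a two-finger parallel gripper is mounted at the origin on the work surface. World frame = base frame: x ahead of the robot, y to its left, z up, the work surface at z = 0. Lengths are in m, angles in rad, forces in N, time in s.
With the tool pointing down it reaches from about 0.4 to 0.85 m from the base axis. Payload 4.5 kg.
Tool frame: the origin (TCP) lies between the finger pads; the fingertips stand r.tip_reach ahead of it and the grasp point (between the pads) lies 3 mm ahead of it (r.tip_reach is the distance from the TCP to the fingertips, in m); z points along the fingers, y is the line along which they close (so a half turn about z gives the same grasp; the last joint's range is limited). The gripper opens to 88 mm and grips with 3 to 60 N. Pads are 18 mm wide; open, the fingers measure 123 mm over their backs; the gripper's body (75 mm by 187 mm) begins 45 mm behind the grasp point.
Start: joints at [1.155, 0.689, -0.195, 1.565, 0.157, 0.902, -0.215], TCP at [0.272, -0.563, 0.261] pointing down, gripper open.
Joint ranges: [-3.01, 3.01], [-0.46, 2.08], [-1.47, 1.51], [0.13, 2.56], [-1, 4.14], [0.04, 2.09], [-2.66, 2.66]. Speed limits (rad/s): [2.57, 2.57, 3.14, 3.14, 3.14, 3.14, 3.14].

INTERFACE

Orientations are given as a unit quaternion [x, y, z, w].
In Python, from plant import r gives the robot as it stands.
- The arm moves only by the tool step_arm, never from a script. Its argument "motion" is a list of rows, each an object with "dp": the shift along the tool's x, y, z in mm, a list of three; "twist": the turn, a rotation vector about the tool's x, y, z in rad, a list of three; "hand": the opening, from -1 (shut) to 1 (fully open). In form: [{"dp": [dx, dy, dz], "twist": [rx, ry, rz], "hand": hand}, ...]. A call has 1 to 5 rows; each row is the pose to reach, as a shift and turn from the pose commanded when the call began, along the tool's axes at that moment; what a row does not reach only later rows make up. A row lasts 1/8 s, in which the tool goes at most 62.5 mm and 10.7 degrees, less where a joint would pass 70% of its speed; a pose out of reach is approached as far as the arm can. A call with a gripper value outside its range is refused whole. The fingers move at their own pace and stop on an object; "force" is the grip in N (left out, the last holds). Time passes only in rows, so rows that repeat a pose let the fingers close. It gives the time, the measured TCP pose, the force, the opening and the grip force at its end, in the units of the state.
- r.get_state(): the state, without advancing time (a new reading comes with each control period).
- r.snapshot(name): name is "scene" or "top"; returns a dict with "pixels" (480x640x3 uint8, red, green, blue), "depth" (480x640 float32, m along the optical axis (not along the pixel's ray), 0 where there is no reading), "fx", "fy", "cx", "cy" (pixels), "xyz" and "orientation" of the camera in the world. Camera axes: x right, y down, z forward; pixel columns grow to the right and rows downward; lengths in m; the calibration is good to about 2 mm. A picture is of the moment at which its call begins.
- r.finish_job(): hands the job in; it is judged then, once.
Trained networks look in the newest picture that a camera, given by its name, has taken for a name from the list of things; names that differ only in an ending like _2 or _b are one class to them, and where a whole thing is asked for, a point or a joint stands for the part that bears it (a point fixed in the world has none). Each returns a list of dicts, best first, with "score" (0 to 1); they miss things now and then, are a little off and sometimes report something else, mostly with a low value. They report only what shows in the picture. A call takes as long as a camera call. They do not tell look-alikes from the thing itself.
- r.search_frame(camera, thing): "at" ([x, y, z] in m, in the coordinates of the camera as it stood for that picture, good to about 4 mm: the middle of the surface that is visible of it).
The state is a dict: "clock": time; "q": joint angles; "qd": joint speeds; "joint_torque": joint torques, N m; "tool_pos": TCP position; "eef_rot": TCP orientation; "contact_force": force on the tool from outside, world axes, zero at the start; "moment": the same for the moment, N m; "opening": opening from 0.0 (shut) to 1.0 (fully open); "finger_force": force on a finger pad.
Only numpy, scipy, OpenCV 4.12 (cv2) and the standard library are available. Lean on these libraries where they do the work, as an engineer would, in place of code of your own. Each camera call takes 0.05 s, during which the arm holds its last target. There are 200 camera calls.

TASK

Fit the large round steel end cover onto the upright pipe stub clamped in the turntable: its one tab must drop into the notch in the pipe's rim, so that the cover sits fully down and level all round. Set it down gently by its lifting bar, without dropping it on or pressing hard; if the tab lands on the rim, feel for the notch by turning the cover. Let go of it when it is home, and leave everything else on the bench where it is.

Things in the scene. Friction and masses are not known exactly. Their poses are not given: they have to be found in the camera images.
- cover: the loose end cover, plain steel, 0.5 kg, right side up. Origin: centre of its underside, z up. From the bottom: round spigot 82 mm across, 12 mm deep (foot tapered to 74 mm over 4 mm); disc 100 mm across, 5 mm thick (12 to 17 mm above the origin); upright lifting bar on the disc's middle, 10 mm thick along x, 50 long along y, 40 high (17 to 57 mm above the origin). Tab: see tab
- tab (a point): on the cover: middle of the lower face of its one tab, which hangs under the disc's edge on the cover's +x side, square to the lifting bar: 10 mm wide, 40 to 50 mm out from the axis, reaching 7 mm below the disc (to 5 mm above the cover's origin). Axes as the cover's
- turntable: the welding turntable, fixed: round grey base 170 mm across, 45 mm high, with a dark steel plate 156 mm across up to 70 mm. Origin: centre of its underside on the bench, z up. On its axis stands a steel pipe stub, 100 mm outside and 90 mm inside diameter, from 70 to 130 mm above the bench, clamped by three small jaws; it does not turn under light pressure
- rim (a point): centre of the pipe's mouth at rim height; axes as the turntable's. Cover home: its origin 12 mm below this. The rim has one notch 18 mm wide, 11 deep, through the 5 mm wall; its direction is not reported: +x turned up to 0.6 rad either way. See it from above or feel for it: off the notch the tab stops on the rim with the cover 7 mm too high (let go, it leans); over the notch it sinks home
- blank: bystander: a smaller plain steel disc, 70 mm in diameter, 6 mm thick, with a lifting bar 8 x 36 x 30 mm and no spigot or tab; origin at the centre of its underside
- offcut: bystander: a loose, plain piece of pipe standing on the bench, 60 mm in diameter, 60 mm high; origin at the centre of its underside
- hammer: bystander: a hammer lying along its x axis; origin under its middle
- brush: bystander: a hand brush lying along its x axis; origin under its middle
- spool: bystander: a spool of welding wire lying flat, 200 mm in diameter, 55 mm high; origin at the centre of its underside
- jug: bystander: a water jug 110 mm in diameter, 240 mm high; origin at the centre of its underside
- teabox: bystander: a small carton 150 x 90 x 70 mm; origin at the centre of its underside
There are look-alikes about, which are no part of the job. What is shaped like the cover but blue or green is not meant.

How it is judged:
By the outcome, as a careful person would: the job done as asked, in the order asked, and still so for the second after the job is handed in, with the robot touching nothing.
It also fails if it takes over 54 s, if anything falls off the work surface, if the arm or the gripper's body presses on something with over 40 N, if the wrist force passes 120 N, or if a joint passes its speed limit or range.

## Working session

There is one attempt and no reset: what is moved stays moved. The work goes in short steps, Python scripts to look and compute and a tool call to move; the robot and the scene stay as the last step left them, time stands still between calls to the robot, and variables do not carry over. Pictures are saved under pics/ and viewed, at most 10 in all, crops included, and the job is handed in when it is done.

Besides the shell and the picture viewer there is one more tool, called after "Call:" as name(argument=value, ...) on one line, values as JSON. step_arm: Moves the arm, as the interface text tells. Its arguments: {"type":"object","properties":{"motion":{"type":"array"},"force":{"type":"number"}},"required":["motion"]}

```bash
mkdir -p pics; cat > h.py <<'E'
import numpy as np, cv2
from scipy.spatial.transform import Rotation as R
from plant import r
def snap(n,f=None):
    s=r.snapshot(n)
    if f: cv2.imwrite('pics/'+f,s['pixels'][:,:,::-1])
    return s
def cloud(s):
    d=s['depth'];v,u=np.mgrid[:480,:640]
    p=np.stack([(u-s['cx'])*d/s['fx'],(v-s['cy'])*d/s['fy'],d],-1)
    return p@R.from_quat(s['orientation']).as_matrix().T+np.array(s['xyz'])
def tow(s,a): return R.from_quat(s['orientation']).apply(a)+np.array(s['xyz'])
def pix(s,w):
    c=R.from_quat(s['orientation']).inv().apply(np.array(w)-s['xyz']);return [round(c[0]/c[2]*s['fx']+s['cx']),round(c[1]/c[2]*s['fy']+s['cy'])]
E
python3 - <<'E'
from h import *
for n in ['top','scene']:
    s=snap(n,n+'1.png');print(n,np.round(s['xyz'],3),np.round(R.from_quat(s['orientation']).as_matrix(),2).tolist(),s['fx'])
    for t in ['cover','tab','turntable','blank']:
        for d in r.search_frame(n,t)[:4]:
            w=tow(s,d['at']);print(t,round(d['score'],2),np.round(w,3),pix(s,w))
st=r.get_state();print(st, r.tip_reach)
E
```

```text
top [ 0.289 -0.022  1.443] [[-0.0, -0.98, 0.18], [-1.0, -0.0, -0.02], [0.02, -0.18, -0.98]] 482.97148165097525
cover 0.76 [0.551 0.257 0.022] [208, 245]
cover 0.75 [0.376 0.222 0.014] [219, 304]
cover 0.74 [0.34  0.053 0.019] [276, 316]
cover 0.67 [0.736 0.425 0.013] [156, 185]
tab 0.81 [0.347 0.051 0.016] [277, 314]
tab 0.76 [0.735 0.424 0.014] [156, 186]
tab 0.64 [0.555 0.251 0.018] [210, 243]
tab 0.58 [0.372 0.221 0.017] [219, 305]
turntable 0.7 [ 0.533 -0.182  0.071] [357, 248]
blank 0.63 [ 0.543 -0.008  0.   ] [297, 249]
scene [1.175 0.51  1.439] [[-0.66, 0.63, -0.41], [0.75, 0.56, -0.35], [0.01, -0.54, -0.84]] 553.2297770226107
cover 0.91 [0.382 0.227 0.016] [420, 274]
cover 0.75 [0.354 0.061 0.017] [381, 236]
cover 0.7 [0.561 0.254 0.019] [391, 321]
cover 0.58 [0.744 0.435 0.013] [404, 416]
tab 0.93 [0.747 0.434 0.017] [403, 416]
tab 0.71 [0.556 0.259 0.017] [393, 321]
tab 0.68 [0.382 0.224 0.019] [419, 273]
tab 0.6 [0.35 0.06 0.02] [382, 235]
turntable 0.88 [ 0.56  -0.163  0.071] [281, 228]
turntable 0.62 [ 0.748 -0.188  0.025] [231, 272]
blank 0.56 [ 0.546 -0.007  0.002] [323, 267]
{'clock': 0.5, 'q': array([ 1.15484152,  0.68912822, -0.19460824,  1.56538008,  0.15732102,
        0.90250796, -0.21508775]), 'qd': array([ 0.00071225, -0.00149647, -0.00201943, -0.00034415,  0.00220598,
        0.0008942 , -0.00118328]), 'joint_torque': array([-1.53472688e-04, -5.27098310e+01, -1.26630574e+00, -1.53604943e+01,
       -5.20389096e-02,  2.97563538e-04,  4.49113259e-05]), 'tool_pos': array([ 0.27172495, -0.56281471,  0.2607039 ]), 'eef_rot': array([ 9.74814332e-01,  2.23017974e-01, -8.50659965e-06, -1.62951003e-05]), 'contact_force': array([-0.21324681,  0.32897116,  0.5731377 ]), 'moment': array([0.05564072, 0.01176377, 0.06688068]), 'finger_force': 0.0, 'opening': 0.9999758369119388} 0.022
```

View pics/top1.png

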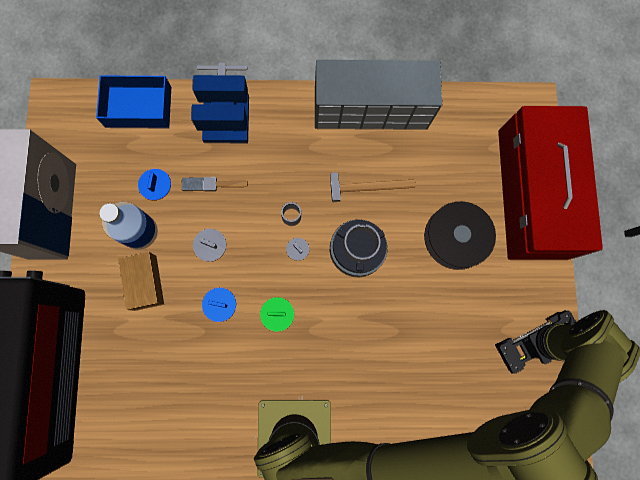

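View pics/scene1.png

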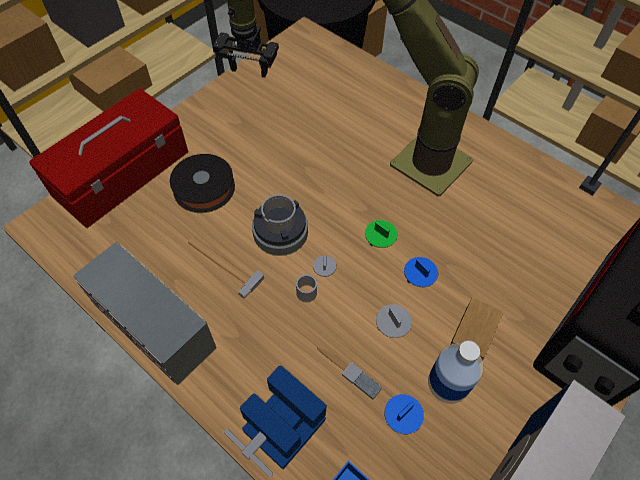

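The candidates for the cover in the top image are steel (209,245), steel (297,249), blue (219,304), blue (155,184) and green (277,314). The one at (209,245) fits: it is plain steel and about 100 mm across. (297,249) is the smaller blank, and the coloured ones are excluded. I'll confirm this in an enlarged crop, with the pipe rim beside it.

```bash
python3 - <<'E'
from h import *
tiles=[]
for n,cs in [('top',[(209,245),(360,243)]),('scene',[(394,321),(279,212)])]:
    ss=[snap(n) for _ in range(6)]
    s=ss[0]; im=np.mean([x['pixels'].astype(float) for x in ss],0).astype(np.uint8)
    s=dict(s); s['depth']=np.median([x['depth'] for x in ss],0)
    row=[cv2.resize(im[v-25:v+25,u-33:u+33],(400,300),interpolation=cv2.INTER_CUBIC) for u,v in cs]
    tiles.append(np.hstack(row))
    P=cloud(s).reshape(-1,3)
    def near(c,rad,z0,z1): 
        m=(np.hypot(P[:,0]-c[0],P[:,1]-c[1])<rad)&(P[:,2]>z0)&(P[:,2]<z1); return P[m]
    D=near((.555,.255),.07,.010,.024)
    c,rr=cv2.minEnclosingCircle((D[:,:2]*1000).astype(np.float32)); print(n,'disc',np.round(c,1),round(rr,1),np.median(D[:,2]),len(D))
    B=near((.555,.255),.06,.050,.066); print('bar',len(B),cv2.minAreaRect((B[:,:2]*1000).astype(np.float32)),np.median(B[:,2]))
    Q=near((.55,-.17),.09,.124,.137); 
    from scipy.optimize import least_squares
    f=lambda p:np.hypot(Q[:,0]-p[0],Q[:,1]-p[1])-.0475
    o=least_squares(f,[.55,-.18],loss='soft_l1',f_scale=.002).x; print('rim',np.round(o,4),np.median(Q[:,2]),len(Q))
    a=np.degrees(np.arctan2(Q[:,1]-o[1],Q[:,0]-o[0])); print('hist',np.histogram(a,36,(-180,180))[0])
cv2.imwrite('pics/crop.png',np.vstack(tiles)[:,:,::-1])
E
```

```text
top disc [552.4 255.8] 50.1 0.015056999684849637 782
bar 59 ((552.2474975585938, 255.5504150390625), (47.96788787841797, 9.961302757263184), 67.79141998291016) 0.054924326195288975
rim [ 0.5413 -0.189 ] 0.12817406212635718 195
hist [6 5 7 5 5 6 4 6 5 7 5 7 5 6 7 7 4 0 2 6 5 5 6 5 4 6 5 6 6 5 6 7 6 6 6 6]
scene disc [553.  258.7] 50.5 0.017194837131508933 808
bar 73 ((553.346435546875, 258.0133056640625), (48.52576446533203, 9.899090766906738), 68.27589416503906) 0.056733743837839024
rim [ 0.5421 -0.1865] 0.12966271436648846 218
hist [8 6 8 7 6 9 7 7 8 6 4 6 5 5 3 5 5 0 2 9 8 7 9 7 8 7 8 8 4 6 6 5 3 7 5 4]
```

View pics/crop.png

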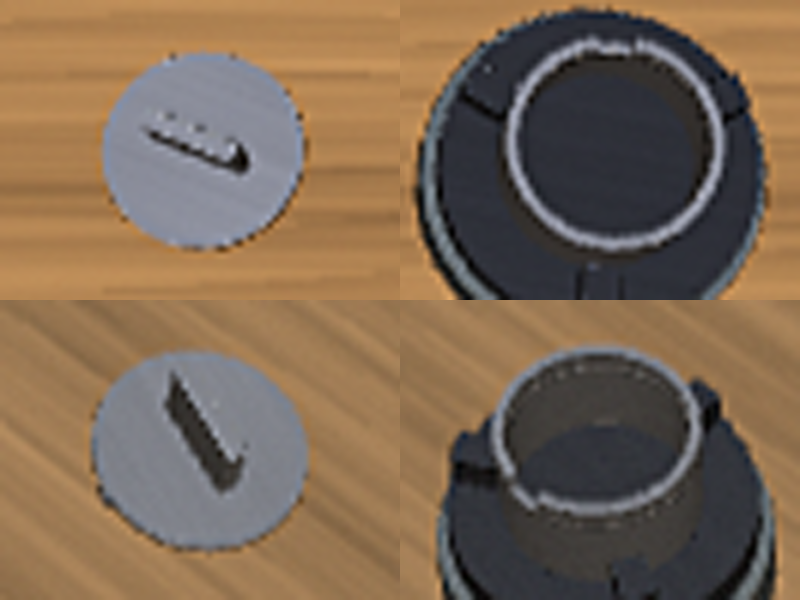

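The crop confirms it: the plain steel disc with a 100 mm rim. Its tab shows as a dark bump at the lower left of the scene tile, at about scene pixel (379,328), so the tab points to world -22°. The notch is at the top of the rim in the top tile, around top pixel (361,227), which is close to world +x at about -4°. I'll move to the cover now.

Call:
step_arm(motion=[{"dp": [40, -41, 0], "twist": [0, 0, 0], "hand": 1}, {"dp": [80, -82, 0], "twist": [0, 0, 0], "hand": 1}, {"dp": [122, -123, 0], "twist": [0, 0, 0], "hand": 1}, {"dp": [163, -164, 0], "twist": [0, 0, 0], "hand": 1}, {"dp": [204, -205, 0], "twist": [0, 0, 0], "hand": 1}])

```text
clock: 1.72
tool_pos: [0.367, -0.2879, 0.261]
eef_rot: [0.975, 0.223, 0.0, 0.0]
contact_force: [0.4, -0.2, 0.1]
opening: 1.003
finger_force: 0.0
```

Call:
step_arm(motion=[{"dp": [40, -41, 0], "twist": [0, 0, 0], "hand": 1}, {"dp": [80, -82, 0], "twist": [0, 0, 0], "hand": 1}, {"dp": [122, -123, 0], "twist": [0, 0, 0], "hand": 1}, {"dp": [163, -164, 0], "twist": [0, 0, 0], "hand": 1}, {"dp": [204, -205, 0], "twist": [0, 0, 0], "hand": 1}])

```text
clock: 2.35
tool_pos: [0.4616, -0.0144, 0.261]
eef_rot: [0.975, 0.223, 0.0, 0.0]
contact_force: [0.8, -0.9, -0.1]
opening: 1.002
finger_force: 0.0
```

Call:
step_arm(motion=[{"dp": [40, -41, 0], "twist": [0, 0, -0.15], "hand": 1}, {"dp": [80, -82, 0], "twist": [0, 0, -0.3], "hand": 1}, {"dp": [122, -123, 0], "twist": [0, 0, -0.44], "hand": 1}, {"dp": [163, -164, 0], "twist": [0, 0, -0.59], "hand": 1}, {"dp": [202, -206, 0], "twist": [0, 0, -0.737], "hand": 1}])

```text
clock: 2.98
tool_pos: [0.554, 0.2589, 0.2609]
eef_rot: [0.828, 0.561, 0.0, 0.0]
contact_force: [-0.0, 0.2, -0.9]
opening: 1.003
finger_force: 0.0
```

Call:
step_arm(motion=[{"dp": [-2, -0.5, 50], "twist": [0, 0, 0], "hand": 1}, {"dp": [-2, -0.5, 100], "twist": [0, 0, 0], "hand": 1}, {"dp": [-2, -0.5, 140], "twist": [0, 0, 0], "hand": 0.6}, {"dp": [-2, -0.5, 165], "twist": [0, 0, 0], "hand": 0.5}, {"dp": [-2, -0.5, 180], "twist": [0, 0, 0], "hand": 0.5}])

```text
clock: 3.6
tool_pos: [0.5517, 0.2552, 0.0794]
eef_rot: [0.829, 0.559, -0.001, 0.0]
contact_force: [1.2, 0.9, -0.6]
opening: 0.75
finger_force: 0.0
```

Call:
step_arm(motion=[{"dp": [0, 0, 10], "twist": [0, 0, 0], "hand": 0.5}, {"dp": [0, 0, 20], "twist": [0, 0, 0], "hand": 0.5}, {"dp": [0, 0, 28], "twist": [0, 0, 0], "hand": 0.5}, {"dp": [0, 0, 34], "twist": [0, 0, 0], "hand": 0.5}, {"dp": [0, 0, 34], "twist": [0, 0, 0], "hand": 0.5}])

```text
clock: 4.22
tool_pos: [0.5519, 0.2554, 0.0464]
eef_rot: [0.829, 0.559, -0.0, 0.0]
contact_force: [-0.1, -0.5, -0.3]
opening: 0.755
finger_force: 0.0
```

```bash
python3 - <<'E'
from h import *
s=snap('scene'); st=r.get_state();u,v=pix(s,[.553,.257,.04]);print(np.round(st['tool_pos'],4),st['opening'],st['contact_force'])
cv2.imwrite('pics/g.png',cv2.resize(s['pixels'][v-60:v+60,u-80:u+80,::-1],(640,480)))
# finer notch
from scipy.optimize import least_squares
for n in ['top','scene']:
    A=[]
    for k in range(8):
        P=cloud(snap(n)).reshape(-1,3)
        Q=P[(np.hypot(P[:,0]-.542,P[:,1]+.188)<.06)&(P[:,2]>.124)&(P[:,2]<.137)]
        o=least_squares(lambda p:np.hypot(Q[:,0]-p[0],Q[:,1]-p[1])-.0475,[.542,-.188],loss='soft_l1',f_scale=.002).x
        A.append(np.degrees(np.arctan2(Q[:,1]-o[1],Q[:,0]-o[0])))
    A=np.concatenate(A);print(n,o,np.histogram(A,range(-40,42,2))[0])
E
```

```text
[0.5521 0.2555 0.0467] 0.7508601975455274 [ 0.23936412 -0.02428475  0.10573505]
top [ 0.54125058 -0.18917899] [15 11 15  8  5 15  9  7 15 12 13  4 14  0  0  0  0  0  0  0  0  0  0  2
 15  8  6 10  7 14  2 11 10  8 14  6 12  6  6  6]
scene [ 0.54222473 -0.18646781] [ 9  9  6  4  3  9  2 11  9  4 11  4  9  7  0  0  0  0  0  0  1  0  1 10
 12  7  6 16 11  9 10 10  9 15 12 10 22  6 19 14]
```

View pics/g.png

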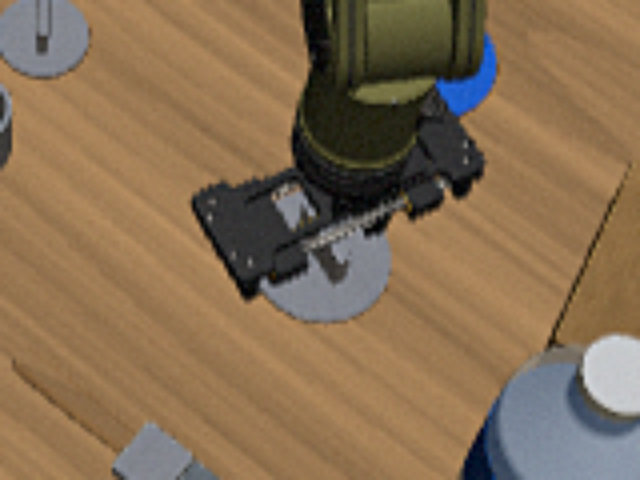

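The picture shows the gripper straddling the bar at about (335,265), and the disc is untouched. Closing the fingers.

Call:
step_arm(motion=[{"dp": [0, 0, 0], "twist": [0, 0, 0], "hand": -0.5}, {"dp": [0, 0, 0], "twist": [0, 0, 0], "hand": -1}, {"dp": [0, 0, 0], "twist": [0, 0, 0], "hand": -1}, {"dp": [0, 0, 0], "twist": [0, 0, 0], "hand": -1}, {"dp": [0, 0, 0], "twist": [0, 0, 0], "hand": -1}], force=40)

```text
clock: 5.7
tool_pos: [0.5521, 0.2554, 0.0467]
eef_rot: [0.829, 0.559, 0.0, 0.0]
contact_force: [-1.1, -0.3, -0.0]
opening: 0.204
finger_force: 0.0
```

Call:
step_arm(motion=[{"dp": [0, 0, 0], "twist": [0, 0, 0], "hand": -1}, {"dp": [0, 0, -3], "twist": [0, 0, 0], "hand": -1}, {"dp": [0, 0, -10], "twist": [0, 0, 0], "hand": -1}, {"dp": [0, 0, -25], "twist": [0, 0, 0], "hand": -1}, {"dp": [0, 0, -40], "twist": [0, 0, 0], "hand": -1}])

```text
clock: 6.32
tool_pos: [0.5522, 0.2555, 0.088]
eef_rot: [0.829, 0.559, 0.0, 0.0]
contact_force: [-0.5, 0.2, -3.7]
opening: 0.111
finger_force: 40.0
```

Call:
step_arm(motion=[{"dp": [0, 0, -40], "twist": [0, 0, 0], "hand": -1}, {"dp": [0, 0, -80], "twist": [0, 0, 0], "hand": -1}, {"dp": [0, 0, -110], "twist": [0, 0, 0], "hand": -1}, {"dp": [0, 0, -122], "twist": [0, 0, 0], "hand": -1}, {"dp": [0, 0, -122], "twist": [0, 0, 0], "hand": -1}])

```text
clock: 6.95
tool_pos: [0.5522, 0.2554, 0.2094]
eef_rot: [0.829, 0.559, 0.001, 0.0]
contact_force: [0.4, 0.3, -4.1]
opening: 0.111
finger_force: 40.0
```

Call:
step_arm(motion=[{"dp": [-25, 9.4, 0], "twist": [0, 0, 0], "hand": -1}, {"dp": [-60, 22.5, 0], "twist": [0, 0, 0], "hand": -1}, {"dp": [-106, 39.8, 0], "twist": [0, 0, 0], "hand": -1}, {"dp": [-152, 57.1, 0], "twist": [0, 0, 0], "hand": -1}, {"dp": [-198, 74.4, 0], "twist": [0, 0, 0], "hand": -1}])

```text
clock: 7.58
tool_pos: [0.5458, 0.0422, 0.2072]
eef_rot: [0.829, 0.559, -0.001, -0.001]
contact_force: [1.0, 0.3, -4.0]
opening: 0.108
finger_force: 40.0
```

Call:
step_arm(motion=[{"dp": [-46, 17.3, 0], "twist": [0, 0, -0.06], "hand": -1}, {"dp": [-92, 34.6, 0], "twist": [0, 0, -0.13], "hand": -1}, {"dp": [-138, 52, 0], "twist": [0, 0, -0.2], "hand": -1}, {"dp": [-180, 67, 0], "twist": [0, 0, -0.26], "hand": -1}, {"dp": [-203, 76, 0], "twist": [0, 0, -0.314], "hand": -1}])

```text
clock: 8.2
tool_pos: [0.5394, -0.1763, 0.2068]
eef_rot: [0.732, 0.681, -0.002, -0.001]
contact_force: [-0.4, 0.4, -4.4]
opening: 0.109
finger_force: 40.0
```

```bash
python3 - <<'E'
from h import *
r.snapshot('scene');r.snapshot('scene')
st=r.get_state();print({k:np.round(v,4) for k,v in st.items()});print(np.degrees(R.from_quat(st['eef_rot']).as_matrix()[:,0]@[1,0,0]), R.from_quat(st['eef_rot']).as_matrix().round(4))
s=snap('scene');u,v=pix(s,[.541,-.188,.16])
cv2.imwrite('pics/p.png',cv2.resize(s['pixels'][v-60:v+60,u-80:u+80,::-1],(640,480),interpolation=cv2.INTER_CUBIC))
P=cloud(s).reshape(-1,3);z=st['tool_pos'][2]-.0467+.017
D=P[(np.hypot(P[:,0]-.541,P[:,1]+.189)<.06)&(abs(P[:,2]-z)<.005)]
print(len(D),z,np.median(D[:,2]),np.linalg.lstsq(np.c_[D[:,:2]-[.541,-.189],np.ones(len(D))],D[:,2],rcond=None)[0])
E
```

```text
{'clock': np.float64(8.3), 'q': array([ 0.5052,  0.7161, -0.4616,  1.7848,  0.4473,  0.75  , -0.2686]), 'qd': array([-0.055 , -0.0134, -0.0478,  0.0253, -0.0366, -0.0162, -0.0536]), 'joint_torque': array([-1.87000e-02, -5.23051e+01, -5.39240e+00, -1.33499e+01,
       -3.80000e-03,  1.27000e-02,  4.25700e-01]), 'tool_pos': array([ 0.5394, -0.1775,  0.2068]), 'eef_rot': array([ 7.335e-01,  6.797e-01, -2.100e-03, -5.000e-04]), 'contact_force': array([-0.3947, -0.7247, -3.9766]), 'moment': array([-0.0388, -0.0416,  0.011 ]), 'finger_force': np.float64(39.9966), 'opening': np.float64(0.1095)}
4.362268782694325 [[ 0.0761  0.9971 -0.0038]
 [ 0.9971 -0.0761 -0.0021]
 [-0.0024 -0.0037 -1.    ]]
420 0.17705314675116385 0.17747363301674268 [-0.00174303 -0.00026554  0.17738431]
```

View pics/p.png

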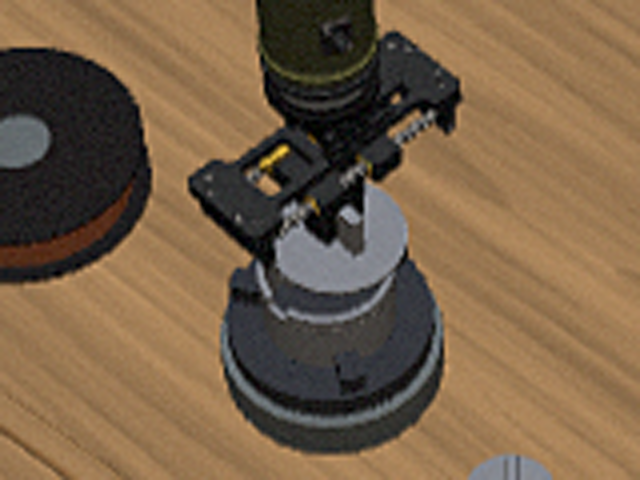

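The cover hangs level over the pipe. It is still about 11 mm short in y, so I'll trim that and compare the disc and rim centres in the same cameras.

Call:
step_arm(motion=[{"dp": [-6, 1, 0], "twist": [0, 0, 0], "hand": -1}, {"dp": [-11.3, 2.5, 0], "twist": [0, 0, 0], "hand": -1}, {"dp": [-11.3, 2.5, 0], "twist": [0, 0, 0], "hand": -1}, {"dp": [-11.3, 2.5, 0], "twist": [0, 0, 0], "hand": -1}])

```text
clock: 8.85
tool_pos: [0.543, -0.1836, 0.2087]
eef_rot: [0.731, 0.682, 0.0, -0.0]
contact_force: [0.3, 0.3, -4.5]
opening: 0.108
finger_force: 40.0
```

```bash
cat > m.py <<'E'
from h import *
from scipy.optimize import least_squares
rim={'scene':(542.1,-186.5),'top':(541.3,-189.1)}
st=r.get_state()
for n in rim:
    s=dict(snap(n));s['depth']=np.median([s['depth']]+[r.snapshot(n)['depth'] for _ in range(4)],0)
    st=r.get_state();z=st['tool_pos'][2]-.0467+.017
    P=cloud(s).reshape(-1,3)
    D=P[(np.hypot(P[:,0]-.541,P[:,1]+.189)<.065)&(abs(P[:,2]-z)<.006)]
    H=cv2.convexHull((D[:,:2]*1000).astype(np.float32))[:,0]
    o=least_squares(lambda p:np.hypot(H[:,0]-p[0],H[:,1]-p[1])-50,[541,-189],loss='soft_l1').x
    print(n,len(D),'disc-rim mm',np.round(o-rim[n],1),'z',np.median(D[:,2]).round(4),'tilt',np.linalg.lstsq(np.c_[D[:,:2]-[.541,-.189],np.ones(len(D))],D[:,2],rcond=None)[0].round(4))
M=R.from_quat(st['eef_rot']).as_matrix();print(st['clock'],st['tool_pos'].round(4),'yawx',np.degrees(np.arctan2(M[1,0],M[0,0])).round(2),st['contact_force'].round(1),M[:,2].round(4))
E
python3 m.py
```

```text
scene 508 disc-rim mm [1.  5.9] z 0.1795 tilt [-0.0041 -0.0096  0.1797]
top 338 disc-rim mm [1.7 5.4] z 0.1774 tilt [ 0.0044 -0.0039  0.1776]
9.35 [ 0.543  -0.1842  0.2087] yawx 85.99 [ 0.   0.1 -4.2] [ 1.e-04 -1.e-04 -1.e+00]
```

Call:
step_arm(motion=[{"dp": [-5.3, -1.3, 0], "twist": [0, 0, 0], "hand": -1}, {"dp": [-5.3, -1.3, 6], "twist": [0, 0, 0], "hand": -1}, {"dp": [-5.3, -1.3, 12], "twist": [0, 0, 0], "hand": -1}, {"dp": [-5.3, -1.3, 18], "twist": [0, 0, 0], "hand": -1}, {"dp": [-5.3, -1.3, 18], "twist": [0, 0, 0], "hand": -1}])

```text
clock: 9.98
tool_pos: [0.5409, -0.1891, 0.19]
eef_rot: [0.731, 0.682, -0.0, -0.001]
contact_force: [0.2, -0.2, -4.8]
opening: 0.106
finger_force: 40.0
```

```bash
python3 m.py
```

```text
scene 492 disc-rim mm [-1.2  0. ] z 0.1613 tilt [ 0.0003 -0.0008  0.1613]
top 323 disc-rim mm [1.6 0.3] z 0.1594 tilt [ 0.006  -0.0003  0.1596]
10.475 [ 0.5413 -0.1894  0.1908] yawx 85.99 [ 1.  -0.3 -4.1] [ 2.e-04 -1.e-04 -1.e+00]
```

Call:
step_arm(motion=[{"dp": [0, 0, 3], "twist": [0, 0, 0], "hand": -1}, {"dp": [0, 0, 7], "twist": [0, 0, 0], "hand": -1}, {"dp": [0, 0, 11], "twist": [0, 0, 0], "hand": -1}, {"dp": [0, 0, 14], "twist": [0, 0, 0], "hand": -1}, {"dp": [0, 0, 16], "twist": [0, 0, 0], "hand": -1}])

```text
clock: 11.1
tool_pos: [0.5413, -0.1893, 0.1744]
eef_rot: [0.731, 0.682, -0.0, -0.0]
contact_force: [-0.8, 0.3, -4.3]
opening: 0.108
finger_force: 40.0
```

Call:
step_arm(motion=[{"dp": [0, 0, 1], "twist": [0, 0, 0], "hand": -1}, {"dp": [0, 0, 2], "twist": [0, 0, 0], "hand": -1}, {"dp": [0, 0, 3], "twist": [0, 0, 0], "hand": -1}, {"dp": [0, 0, 4], "twist": [0, 0, 0], "hand": -1}, {"dp": [0, 0, 4], "twist": [0, 0, 0], "hand": -1}])

```text
clock: 11.72
tool_pos: [0.5413, -0.1893, 0.1707]
eef_rot: [0.731, 0.682, -0.0, 0.0]
contact_force: [0.2, 0.3, -3.9]
opening: 0.107
finger_force: 40.0
```

No contact yet, 1 mm past the height where the tab would land on the rim. Continuing in small steps.

Call:
step_arm(motion=[{"dp": [0, 0, 1], "twist": [0, 0, 0], "hand": -1}, {"dp": [0, 0, 2], "twist": [0, 0, 0], "hand": -1}, {"dp": [0, 0, 3], "twist": [0, 0, 0], "hand": -1}, {"dp": [0, 0, 3], "twist": [0, 0, 0], "hand": -1}])

```text
clock: 12.22
tool_pos: [0.5412, -0.1893, 0.1676]
eef_rot: [0.731, 0.682, -0.0, -0.0]
contact_force: [0.1, -0.2, -4.2]
opening: 0.108
finger_force: 40.0
```

Call:
step_arm(motion=[{"dp": [0, 0, 0.6], "twist": [0, 0, 0], "hand": -1}, {"dp": [0, 0, 1.2], "twist": [0, 0, 0], "hand": -1}, {"dp": [0, 0, 1.8], "twist": [0, 0, 0], "hand": -1}, {"dp": [0, 0, 1.8], "twist": [0, 0, 0], "hand": -1}])

```text
clock: 12.72
tool_pos: [0.5413, -0.1893, 0.1659]
eef_rot: [0.731, 0.682, -0.0, -0.0]
contact_force: [-0.1, 0.7, -4.3]
opening: 0.111
finger_force: 40.0
```

Call:
step_arm(motion=[{"dp": [0, 0, 0.4], "twist": [0, 0, 0], "hand": -1}, {"dp": [0, 0, 0.8], "twist": [0, 0, 0], "hand": -1}, {"dp": [0, 0, 0.8], "twist": [0, 0, 0], "hand": -1}])

```text
clock: 13.1
tool_pos: [0.5413, -0.1893, 0.1651]
eef_rot: [0.731, 0.682, -0.0, 0.0]
contact_force: [0.3, 0.3, -3.7]
opening: 0.109
finger_force: 40.0
```

Call:
step_arm(motion=[{"dp": [0, 0, 0.3], "twist": [0, 0, 0], "hand": -1}, {"dp": [0, 0, 0.5], "twist": [0, 0, 0], "hand": -1}, {"dp": [0, 0, 0.5], "twist": [0, 0, 0], "hand": -1}])

```text
clock: 13.48
tool_pos: [0.5413, -0.1893, 0.1647]
eef_rot: [0.731, 0.682, -0.0, 0.0]
contact_force: [-0.3, -0.0, -3.6]
opening: 0.108
finger_force: 40.0
```

Call:
step_arm(motion=[{"dp": [0, 0, 0.3], "twist": [0, 0, 0], "hand": -1}, {"dp": [0, 0, 0.6], "twist": [0, 0, 0], "hand": -1}, {"dp": [0, 0, 0.6], "twist": [0, 0, 0], "hand": -1}])

```text
clock: 13.85
tool_pos: [0.5413, -0.1893, 0.1647]
eef_rot: [0.731, 0.682, -0.0, 0.0]
contact_force: [-2.9, 0.9, 5.0]
opening: 0.109
finger_force: 40.0
```

Call:
step_arm(motion=[{"dp": [0, 0, 0.3], "twist": [0, 0, 0], "hand": -1}, {"dp": [0, 0, 0.5], "twist": [0, 0, 0], "hand": -1}, {"dp": [0, 0, 0.5], "twist": [0, 0, 0], "hand": -1}])

```text
clock: 14.22
tool_pos: [0.5413, -0.1894, 0.1646]
eef_rot: [0.731, 0.682, -0.0, 0.0]
contact_force: [-4.6, 1.3, 9.6]
opening: 0.109
finger_force: 40.0
```

It made contact at exactly the home height (TCP 0.1647). I'll relieve the load and check before letting go.

Call:
step_arm(motion=[{"dp": [0, 0, -0.7], "twist": [0, 0, 0], "hand": -1}, {"dp": [0, 0, -0.7], "twist": [0, 0, 0], "hand": -1}])

```text
clock: 14.48
tool_pos: [0.5413, -0.1894, 0.1647]
eef_rot: [0.731, 0.682, -0.0, 0.0]
contact_force: [-3.2, 0.7, 6.8]
opening: 0.108
finger_force: 40.0
```

```bash
python3 m.py
```

```text
scene 501 disc-rim mm [-0.4  0.5] z 0.1353 tilt [-0.0061 -0.0107  0.1354]
top 312 disc-rim mm [0.2 0.3] z 0.1334 tilt [-0.0074  0.008   0.1331]
14.975 [ 0.5413 -0.1893  0.1647] yawx 85.99 [-2.8 -0.6  6.3] [ 2.e-04 -3.e-04 -1.e+00]
```

The disc top is 5 mm above the rim in both views, level and centred, so the cover is home. Releasing and retreating.

Call:
step_arm(motion=[{"dp": [0, 0, 0], "twist": [0, 0, 0], "hand": -0.6}, {"dp": [0, 0, 0], "twist": [0, 0, 0], "hand": -0.4}, {"dp": [0, 0, 0], "twist": [0, 0, 0], "hand": -0.3}, {"dp": [0, 0, 0], "twist": [0, 0, 0], "hand": -0.3}, {"dp": [0, 0, 0], "twist": [0, 0, 0], "hand": -0.3}], force=10)

```text
clock: 15.6
tool_pos: [0.5414, -0.1894, 0.1642]
eef_rot: [0.731, 0.682, 0.0, 0.0]
contact_force: [0.7, 0.7, 0.6]
opening: 0.351
finger_force: 0.0
```

Call:
step_arm(motion=[{"dp": [0, 0, -8], "twist": [0, 0, 0], "hand": -0.3}, {"dp": [0, 0, -25], "twist": [0, 0, 0], "hand": -0.3}, {"dp": [0, 0, -55], "twist": [0, 0, 0], "hand": -0.3}, {"dp": [0, 0, -100], "twist": [0, 0, 0], "hand": -0.3}, {"dp": [0, 0, -140], "twist": [0, 0, 0], "hand": -0.3}])

```text
clock: 16.23
tool_pos: [0.5415, -0.1892, 0.3071]
eef_rot: [0.731, 0.682, 0.001, 0.001]
contact_force: [0.7, 0.8, 0.2]
opening: 0.348
finger_force: 0.0
```

Call:
step_arm(motion=[{"dp": [-30, -30, 0], "twist": [0, 0, 0], "hand": -0.3}, {"dp": [-60, -60, 0], "twist": [0, 0, 0], "hand": -0.3}, {"dp": [-90, -90, 0], "twist": [0, 0, 0], "hand": -0.3}, {"dp": [-120, -120, 0], "twist": [0, 0, 0], "hand": -0.3}, {"dp": [-120, -120, 0], "twist": [0, 0, 0], "hand": -0.3}])

```text
clock: 16.85
tool_pos: [0.4102, -0.3035, 0.3051]
eef_rot: [0.734, 0.68, -0.001, 0.0]
contact_force: [0.5, 0.5, -0.4]
opening: 0.354
finger_force: 0.0
```

```bash
sed "s/st\['tool_pos'\]\[2\]-.0467+.017/.135/" m.py > m2.py; python3 m2.py; python3 - <<'E'
from h import *
s=snap('scene');u,v=pix(s,[.541,-.188,.13])
cv2.imwrite('pics/e.png',cv2.resize(s['pixels'][v-60:v+60,u-80:u+80,::-1],(640,480),interpolation=cv2.INTER_CUBIC))
E
```

```text
scene 669 disc-rim mm [-0.4  0. ] z 0.1354 tilt [-0.0032 -0.      0.1354]
top 897 disc-rim mm [-0.3  0.5] z 0.1333 tilt [0.0015 0.0005 0.1334]
17.35 [ 0.4136 -0.3002  0.3042] yawx 86.05 [ 0.2 -0.5 -0. ] [ 1.e-04  2.e-04 -1.e+00]
```

View pics/e.png

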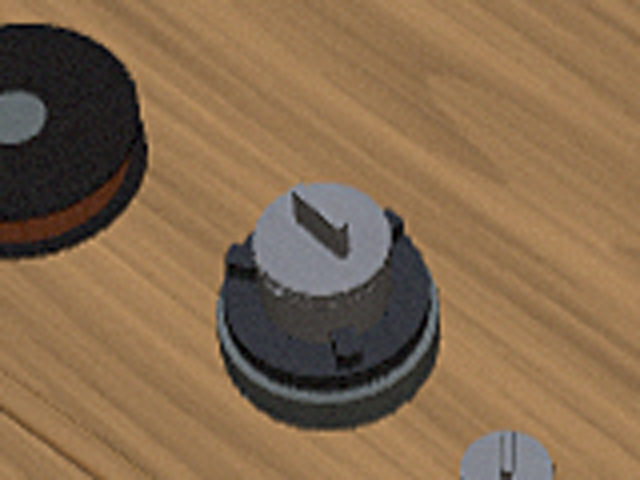

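The cover sits flush and level on the pipe at (322,240), and the gripper is clear of it.

```bash
python3 -c "
from plant import r
print(r.finish_job())"
```

```text
the job is handed in; nothing more can be done
None
```

The steel cover is fitted on the pipe stub with its tab in the notch, fully down, level and released; the job was handed in at about 17 s, and nothing else was handled.

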